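# Hold a heating block in the corner of a locating plate

### The arm

A 6-joint arm with a two-finger parallel gripper is mounted at the origin on a cart in front of the work surface, level with it; the furniture and walls round the work are solid. World frame = base frame: x ahead of the robot, y to its left, z up, the work surface at z = 0. Lengths are in m, angles in rad, forces in N, time in s.
With the tool pointing down it reaches from about 0.35 to 0.925 m from the base axis. Payload 6.4 kg.
Tool frame: the origin (TCP) lies at the very end of the fingers, on their centre line; the grasp point (between the pads) lies 19 mm behind it (ctrl.tcp_to_grasp is the distance from the TCP to the grasp point, in m); z points along the fingers, y is the line along which they close (so a half turn about z gives the same grasp; the last joint's range is limited). The gripper opens to 85 mm and grips with 20 to 120 N. Pads are 22 mm wide; open, the fingers measure 114 mm over their backs; the gripper's body (76 mm by 85 mm) begins 54 mm behind the grasp point. The pads swing forward as they close: fully open they stand 13 mm farther back than shut.
Start: joints at [-1.283, 0.245, 1.558, -0, 1.339, -0.174], TCP at [0.29, -0.582, 0.231] pointing down, gripper open.
Joint ranges: [-3.13, 3.13], [-1.02, 2.26], [0.13, 2.54], [-0.95, 4.09], [0.21, 2.88], [-2.74, 2.74]. Speed limits (rad/s): [2.57, 2.57, 3.14, 3.14, 3.14, 3.14].

### API

Orientations are given as a rotation vector (axis times angle).
In Python, from plant import ctrl gives the robot as it stands.
- The arm moves only by the tool jog_arm, never from a script. Its argument "deltas" is a list of rows, each a list of 3 entries, a list of its own where there are three numbers: the opening, from 0 (shut) to 1 (fully open), then the shift along the tool's x, y, z in m, then the turn about the tool's z in degrees. A call has exactly 5 rows; each row is the pose to reach, as a shift and turn from the pose commanded when the call began, along the tool's axes at that moment; what a row does not reach only later rows make up. A row lasts 1/8 s, in which the tool goes at most 62.5 mm and 10.7 degrees, less where a joint would pass 70% of its speed; a pose out of reach is approached as far as the arm can. A call with a gripper value outside its range is refused whole. The fingers move at their own pace and stop on an object; "newtons" is the grip in N (left out, the last holds). Time passes only in rows, so rows that repeat a pose let the fingers close, or fill a call up. It gives the time, the measured TCP pose, the force, the opening and the grip force at its end, in the units of the state.
- ctrl.observe(): the state, without advancing time (a new reading comes with each control period).
- ctrl.capture(name): name is "scene" or "side" or "wrist"; returns (picture, depth): 420x560x3 uint8, red, green, blue; 420x560 float32, m along the optical axis (not along the pixel's ray), 0 where there is no reading.
- ctrl.calibration(name): a dict with "camera_matrix" (3x3 intrinsics, pixels), "k1" (the pictures are not rectified: a ray, as slopes to the right and down, at radius r is drawn at 1 + k1 r^2 times it, then the intrinsics apply), "camera_from_world" (4x4, takes a point from world to camera coordinates). Camera axes: x right, y up, looking along -z (the intrinsics and any distortion apply to the point x, -y, -z); pixel columns grow to the right and rows downward; lengths in m; the calibration is good to about 2 mm. A picture is of the moment at which its call begins: read the wrist's pose just before it. calibration takes no time and is no camera call; for the wrist camera it gives the pose at the moment of the call.
- ctrl.sign_off(): hands the job in; it is judged then, once.
The state is a dict: "clock": time; "q": joint angles; "qd": joint speeds; "joint_efforts": joint torques, N m; "tcp_pos": TCP position; "ee_rot": TCP orientation; "ft_force": force on the tool from outside, world axes, zero at the start; "wrist_torque": the same for the moment, N m; "finger_gap": finger opening in m; "finger_force": force on a finger pad.
Only numpy, scipy, OpenCV 4.12 (cv2) and the standard library are available. Lean on these libraries where they do the work, as an engineer would, in place of code of your own. Each camera call takes 0.05 s, during which the arm holds its last target. There are 200 camera calls.

### The job

Pick up the oblong aluminium tube-heating block (the one with three wide wells in a row), set it flat on the steel locating plate with its long side along the long fence, and push it into the corner until it touches both fences at once. Finish while still holding it there, fingers on the block and pressing it against both fences, so that the plate's corner locates it for the check of its wells. Leave the square block, the specimen cup, the jar and the petri dish where they are.

Things in the scene. Friction and masses are not known exactly. Their poses are not given: they have to be found in the camera images.
- long_block: oblong machined aluminium tube-heating block, 50 (x) x 80 (y) x 60 mm high, three open 20 mm wells in a row along y, 0.3 to 0.65 kg; loose, upright on the bench. Origin: centre of the underside; z up. Grip it across the 50 mm width, high enough that the fingertips clear the fences (24 mm above the plate). A half turn about z makes no difference
- square_block: smaller square aluminium heating block with four narrow wells, 56 x 56 x 45 mm high, loose on the bench; not the one wanted, leave it. Origin: centre of the underside
- locating_plate: fixed steel plate, 130 (x) x 150 (y) x 12 mm thick, lying on the bench at an unknown place and yaw. Two fences stand on it along its +x edge and its +y edge and make a right-angled corner at (+x, +y); the other two sides are open. Origin: centre of the underside, z up. Between plate and blocks a fixed centrifuge over 200 mm tall reaches forward to about x = 0.54 at y = 0.03: pass in front of it
- corner (a point): point on the plate's top face (12 mm above the bench) where the inner faces of the two fences would meet; axes parallel to the plate's. The free floor of the plate lies towards -x and -y of it: 112 mm in x, 132 mm in y. The oblong block fully home, its y axis along the corner's y, has its origin at (-25, -40, 0) mm in this frame
- long_fence: fixed aluminium bar on the plate's +x edge, 16 (x) x 135 (y) x 24 mm high above the plate, rigid, screwed down; its inner face looks to the plate's -x. Origin: centre of its underside
- short_fence: fixed aluminium bar on the plate's +y edge, 85 (x) x 16 (y) x 24 mm high above the plate, rigid, screwed down; its inner face looks to the plate's -y. Origin: centre of its underside
- specimen_cup: specimen cup with a screw lid, 62 mm wide, 71 mm high, bystander. Origin: centre of the underside
- reagent_jar: white jar with a screw cap, 47 mm wide, 93 mm high, bystander. Origin: centre of the underside
- petri_dish: small covered petri dish, 61 mm wide, 15 mm high, bystander. Origin: centre of the underside

How it is judged:
On the way:
1. the oblong block has been lifted off the bench (height (world z) of long_block above 0.009 m), for 0.1 s.
At the end, for the whole second after the job is handed in: Through the last second the oblong block stands flat on the plate (3 mm, 0.05 rad), long side along the long fence within 0.05 rad, centre about 3 mm from the fully home place or nearer, at rest, pressed on each fence by over 1 N, fingers on it with over 1 N (contact force between long_block and long_fence above 1 N and contact force between long_block and short_fence above 1 N and contact force between the fingers and long_block above 1 N and x of long_block in the frame of corner between -0.0285 and -0.0225 m and y of long_block in the frame of corner between -0.0435 and -0.0375 m and z of long_block in the frame of corner between -0.003 and 0.003 m and angle between the y axis of long_block and the y axis of corner, either way round below 0.05 rad and angle between long_block's own z axis and vertical below 0.05 rad and linear speed of long_block below 0.01 m/s); the arm keeps its last pose, push and grip.
It fails at once if the square block is moved by more than 30 mm (distance of square_block from where it was at the start of the episode above 0.03 m).
It fails at once if a bystander (cup, jar or dish) is moved by more than 30 mm (distance of any of specimen_cup, reagent_jar, petri_dish from where it was at the start of the episode above 0.03 m).
It also fails if it takes over 58 s, if anything falls off the work surface, if the arm or the gripper's body presses on something with over 40 N, if the wrist force passes 120 N, or if a joint passes its speed limit or range.

## Working session

There is one attempt and no reset: what is moved stays moved. The work goes in short steps, Python scripts to look and compute and a tool call to move; the robot and the scene stay as the last step left them, time stands still between calls to the robot, and variables do not carry over. Pictures are saved under pics/ and viewed, at most 10 in all, crops included, and the job is handed in when it is done.

Besides the shell and the picture viewer there is one more tool, called after "Call:" in YAML: its name, and indented under it one key for each argument. jog_arm: Moves the arm, as the interface text tells. Its arguments: {"type":"object","properties":{"deltas":{"type":"array","items":{"type":"array"}},"newtons":{"type":"number"}},"required":["deltas"]}

```bash
ls; mkdir -p pics
cat > h.py <<'E'
import numpy as np, cv2
from plant import ctrl
def grab(n,save=None):
    c=ctrl.calibration(n); im,d=ctrl.capture(n)
    if save: cv2.imwrite('pics/'+save+'.png',im[:,:,::-1])
    np.savez(''+(save or n)+'.npz',im=im,d=d,K=c['camera_matrix'],k1=c['k1'],T=c['camera_from_world'])
    return im,d,c
def load(s):
    z=np.load(''+s+'.npz'); return z['im'],z['d'],dict(camera_matrix=z['K'],k1=float(z['k1']),camera_from_world=z['T'])
def slopes(uv,c):
    uv=np.asarray(uv,float).reshape(-1,1,2)
    return cv2.undistortPoints(uv,np.asarray(c['camera_matrix']),np.array([c['k1'],0,0,0.])).reshape(-1,2)
def plane(uv,c,z):
    s=slopes(uv,c); T=np.asarray(c['camera_from_world']); R=T[:3,:3]; o=-R.T@T[:3,3]
    d=np.c_[s[:,0],-s[:,1],-np.ones(len(s))]@R
    return o+d*((z-o[2])/d[:,2])[:,None]
def cloud(d,c):
    h,w=d.shape; v,u=np.mgrid[:h,:w]; s=slopes(np.c_[u.ravel(),v.ravel()],c); z=d.ravel()
    T=np.asarray(c['camera_from_world']); R=T[:3,:3]
    P=(np.c_[s[:,0]*z,-s[:,1]*z,-z]-T[:3,3])@R
    P[z==0]=np.nan
    return P.reshape(h,w,3)
E
python3 - <<'E'
from h import *
for n in ('scene','side','wrist'):
    im,d,c=grab(n,n+'0'); T=np.asarray(c['camera_from_world']); print(n,-T[:3,:3].T@T[:3,3],c['k1'],(d>0).mean())
a=[cv2.imread('pics/%s0.png'%n) for n in('scene','side','wrist')]
print(ctrl.observe())
E
```

```text
pics
scene [-0.05501826  0.48390961  1.00961521] 0.0037972770547176115 0.9957440476190477
side [ 0.50628377 -1.08421827  0.74719619] -0.15878784865011664 0.9961224489795918
wrist [ 0.35346377 -0.5482416   0.37269346] -0.02443981296329321 0.9961479591836735
{'clock': 0.15, 'q': array([-1.28308858e+00,  2.45635586e-01,  1.55876636e+00, -2.10650325e-05,
        1.33870193e+00, -1.74113736e-01]), 'qd': array([ 0.00044804, -0.00322239, -0.00240057, -0.00152291, -0.00230474,
       -0.00064107]), 'joint_efforts': array([ 6.82749123e-04, -4.29986322e+01, -3.26551759e+01, -1.25675288e-04,
        3.51917544e-03, -1.00486454e-05]), 'tcp_pos': array([ 0.28949211, -0.58148162,  0.23042762]), 'ee_rot': array([-3.05674028e+00, -7.18660442e-01,  1.66817356e-04]), 'ft_force': array([-0.60691286,  0.12541577,  0.21880805]), 'wrist_torque': array([0.06961795, 0.03861595, 0.00679078]), 'finger_force': 0.0, 'finger_gap': 0.08537227919357629}
```

View pics/scene0.png

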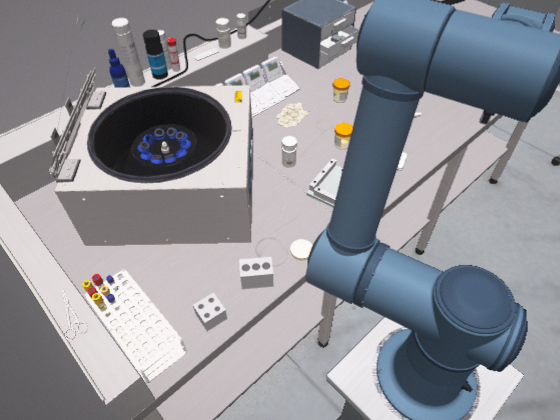

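View pics/side0.png

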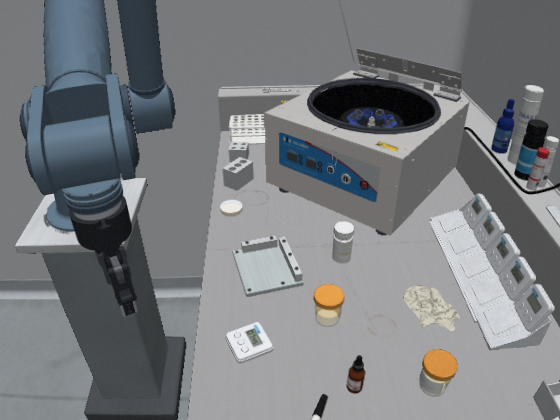

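The scene view shows the oblong block with three wells at about (256,272), the square block at (210,311), the dish at (301,249), and the plate partly hidden at (335,185). The side view shows the whole plate at (268,264), with fences on its far (265,243) and right (290,258) edges. The jar is at (343,242) and a cup at (328,305).

```bash
cat > m1.py <<'E'
from h import *
def rects(P,M,name,amin):
    n,l,st,_=cv2.connectedComponentsWithStats(M.astype(np.uint8))
    for i in range(1,n):
        if st[i,4]<amin: continue
        q=P[l==i]; r=cv2.minAreaRect((q[:,:2]*1000).astype(np.float32))
        print(name,st[i],'z',np.round(np.median(q[:,2]),4),'rect mm',np.round(r[0],1),np.round(r[1],1),round(r[2],1))
im,d,c=load('scene0'); P=cloud(d,c)
roi=np.zeros(d.shape,bool); roi[225:340,180:330]=1
rects(P,roi&(abs(P[...,2]-.060)<.006),'blk60',60)
rects(P,roi&(abs(P[...,2]-.045)<.004),'sq45',60)
rects(P,roi&(abs(P[...,2]-.015)<.004),'dish',60)
im,d,c=load('side0'); P=cloud(d,c)
roi=np.zeros(d.shape,bool); roi[140:300,215:310]=1
rects(P,roi&(abs(P[...,2]-.060)<.006),'S blk60',40)
rects(P,roi&(abs(P[...,2]-.012)<.004),'S plate',60)
rects(P,roi&(abs(P[...,2]-.036)<.004),'S fence',40)
roi[:]=0; roi[210:340,300:370]=1
rects(P,roi&(P[...,2]>.06),'S jars',60)
E
python3 m1.py
```

```text
blk60 [180 232  71   7 207] z 0.0597 rect mm [578.3 127.9] [182.1  14. ] 51.2
blk60 [239 257  34  22 492] z 0.0596 rect mm [437.9 111.8] [80.  53.9] 52.4
sq45 [180 238  68   5 125] z 0.0449 rect mm [581.8 132.1] [175.7   7.1] 47.7
sq45 [193 293  32  31 464] z 0.045 rect mm [435.6 259.7] [56.3 58.8] 83.0
dish [290 239  22  20 315] z 0.0149 rect mm [423.5 -29.6] [53.2 61.5] 29.0
S blk60 [222 157  31  17 244] z 0.0579 rect mm [438.3 109.7] [83.4 52.8] 53.4
S blk60 [266 171  44  22 158] z 0.0604 rect mm [575.5   7.9] [  8.4 153.8] 48.4
S plate [223 175  30  13  73] z 0.0121 rect mm [442.8  90.4] [90.8 42.9] 18.4
S plate [220 200  22  14 247] z 0.013 rect mm [420.4 -33.5] [57.4 64.3] 1.1
S plate [ 233  243   70   52 2060] z 0.011 rect mm [ 509.3 -276.7] [129.5 150.8] 14.1
S fence [228 150  19   4  45] z 0.0368 rect mm [432.2 232.6] [14.8 57.2] 86.8
S fence [223 168  30  13  65] z 0.0359 rect mm [443.5  89.7] [90.  40.4] 18.1
S fence [266 179  44  21 107] z 0.0363 rect mm [576.3   6.9] [ 10.  154.1] 47.5
S fence [241 236  36  11 164] z 0.0344 rect mm [ 495.2 -213.3] [84.4 19.6] 12.2
S fence [279 237  23  38 269] z 0.0346 rect mm [ 565.1 -266.9] [ 17.5 134.4] 13.3
S jars [333 222  21  22 388] z 0.0894 rect mm [ 689.6 -246.3] [44.9 45.6] 89.2
S jars [314 284  31  26 619] z 0.0686 rect mm [ 632.7 -432.2] [60.2 60.5] 57.0
```

Call:
jog_arm:
  deltas:
    - [1,[0.046,-0.033,0],-6]
    - [1,[0.091,-0.066,0],-13]
    - [1,[0.137,-0.1,0],-20]
    - [1,[0.182,-0.133,0],-26]
    - [1,[0.228,-0.166,0],-26]
  newtons: 60

```text
clock: 0.78
tcp_pos: [0.4202, -0.3299, 0.2311]
ee_rot: [-2.818, -1.389, -0.0]
ft_force: [0.2, 0.2, 0.8]
finger_gap: 0.0854
finger_force: 0.0
```

```bash
cat >> h.py <<'E'
from scipy.spatial.transform import Rotation as Rn
def go(x,y,z,yaw):  # tool shift/turn from the measured pose to a world TCP target, yaw = heading of tool x, deg
    s=ctrl.observe(); R=Rn.from_rotvec(s['ee_rot']).as_matrix(); h=np.degrees(np.arctan2(R[1,0],R[0,0]))
    print('shift',np.round(R.T@(np.array([x,y,z])-s['tcp_pos']),4),'turn',round(-((yaw-h+180)%360-180),2),'heading',round(h,2),'tcp',np.round(s['tcp_pos'],4))
E
python3 - <<'E'
from h import *
im,d,c=grab('wrist','wrist1'); P=cloud(d,c)
from m1 import rects
z=P[...,2]
rects(P,abs(z-.012)<.004,'W plate',300); rects(P,abs(z-.036)<.005,'W fence',200)
go(.438,.1115,.18,52.7)
E
```

```text
blk60 [180 232  71   7 207] z 0.0597 rect mm [578.3 127.9] [182.1  14. ] 51.2
blk60 [239 257  34  22 492] z 0.0596 rect mm [437.9 111.8] [80.  53.9] 52.4
sq45 [180 238  68   5 125] z 0.0449 rect mm [581.8 132.1] [175.7   7.1] 47.7
sq45 [193 293  32  31 464] z 0.045 rect mm [435.6 259.7] [56.3 58.8] 83.0
dish [290 239  22  20 315] z 0.0149 rect mm [423.5 -29.6] [53.2 61.5] 29.0
S blk60 [222 157  31  17 244] z 0.0579 rect mm [438.3 109.7] [83.4 52.8] 53.4
S blk60 [266 171  44  22 158] z 0.0604 rect mm [575.5   7.9] [  8.4 153.8] 48.4
S plate [223 175  30  13  73] z 0.0121 rect mm [442.8  90.4] [90.8 42.9] 18.4
S plate [220 200  22  14 247] z 0.013 rect mm [420.4 -33.5] [57.4 64.3] 1.1
S plate [ 233  243   70   52 2060] z 0.011 rect mm [ 509.3 -276.7] [129.5 150.8] 14.1
S fence [228 150  19   4  45] z 0.0368 rect mm [432.2 232.6] [14.8 57.2] 86.8
S fence [223 168  30  13  65] z 0.0359 rect mm [443.5  89.7] [90.  40.4] 18.1
S fence [266 179  44  21 107] z 0.0363 rect mm [576.3   6.9] [ 10.  154.1] 47.5
S fence [241 236  36  11 164] z 0.0344 rect mm [ 495.2 -213.3] [84.4 19.6] 12.2
S fence [279 237  23  38 269] z 0.0346 rect mm [ 565.1 -266.9] [ 17.5 134.4] 13.3
S jars [333 222  21  22 388] z 0.0894 rect mm [ 689.6 -246.3] [44.9 45.6] 89.2
S jars [314 284  31  26 619] z 0.0686 rect mm [ 632.7 -432.2] [60.2 60.5] 57.0
W plate [  223     0   186   178 15696] z 0.0118 rect mm [ 503.  -274.3] [116.2 149.9] 12.9
W plate [ 358  222   84   64 1750] z 0.0153 rect mm [ 469.5 -487.2] [75.5 72.9] 22.9
W plate [541 276  15  64 727] z 0.0133 rect mm [ 583.1 -657.3] [90.5 16.2] 65.1
W fence [ 234    0   70   77 1653] z 0.0358 rect mm [ 494.3 -209.9] [83.1 16.4] 13.6
W fence [ 314    0  109   92 2458] z 0.0357 rect mm [ 566.3 -270.8] [ 17.7 122.2] 13.2
W fence [485 108  30  53 287] z 0.0359 rect mm [ 618.1 -416. ] [50.4 18.6] 47.4
shift [ 0.3562 -0.2517  0.0527] turn 0.03 heading 52.73 tcp [ 0.4225 -0.3246  0.2308]
```

View pics/wrist1.png

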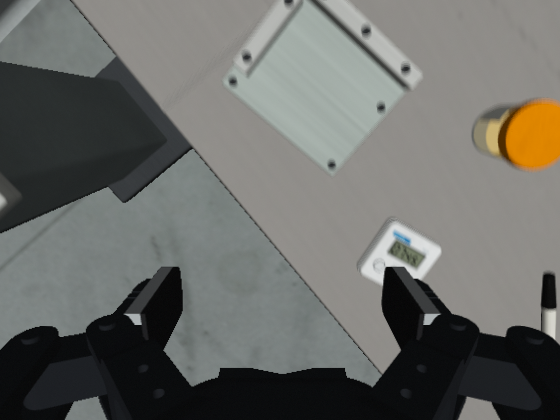

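The wrist view shows the plate at (320,85), its corner cut off at the top edge, the short fence from (245,57) to (290,0), and the long fence from (330,0) to (410,75). Plate yaw is about 13.3°, which agrees with the side view. Next I move on to the block, keeping in front of the centrifuge.

Call:
jog_arm:
  deltas:
    - [1,[0.0445,-0.042,0],0]
    - [1,[0.089,-0.084,0],0]
    - [1,[0.1335,-0.126,0],0]
    - [1,[0.178,-0.168,0],0]
    - [1,[0.2225,-0.21,0],0]

```text
clock: 1.45
tcp_pos: [0.3882, -0.0256, 0.2312]
ee_rot: [2.819, 1.387, 0.001]
ft_force: [1.3, 0.4, -0.5]
finger_gap: 0.0854
finger_force: 0.0
```

```bash
sed -i '/^im,d,c=load/,$d' m1.py
python3 - <<'E'
from h import *
from m1 import rects
ctrl.capture('wrist')
im,d,c=grab('wrist','wrist2'); P=cloud(d,c); z=P[...,2]
rects(P,abs(z-.06)<.006,'W blk',300); rects(P,abs(z-.045)<.004,'W sq',300)
print(c['camera_from_world'][:3,:3])
go(.438,.1115,.12,52.7); go(.438,.1115,.029,52.7)
E
```

```text
W blk [ 205    0   63   85 3807] z 0.0597 rect mm [433.1 107.3] [65.8 50.8] 52.9
W blk [349   0 211  47 832] z 0.0601 rect mm [585.4   1. ] [ 18.  184.2] 42.6
W sq [346   0 214  51 529] z 0.045 rect mm [589.1  -2.2] [ 22.3 194.8] 41.7
[[ 0.79671484 -0.60434369 -0.00376307]
 [ 0.57977475  0.76605337 -0.27753103]
 [ 0.17060684  0.21893135  0.9607093 ]]
shift [ 0.1373 -0.0409  0.1111] turn 0.21 heading 52.91 tcp [ 0.3878 -0.0228  0.2309]
shift [ 0.1372 -0.0408  0.2021] turn 0.21 heading 52.91 tcp [ 0.3878 -0.0228  0.2309]
```

Call:
jog_arm:
  deltas:
    - [1,[0.04,-0.03,0],0]
    - [1,[0.09,-0.04,0.02],0]
    - [1,[0.138,-0.041,0.06],0]
    - [1,[0.138,-0.041,0.11],0]
    - [1,[0.138,-0.041,0.11],0]

```text
clock: 2.17
tcp_pos: [0.4371, 0.107, 0.1174]
ee_rot: [-2.814, -1.387, 0.014]
ft_force: [0.4, 0.4, 0.4]
finger_gap: 0.0852
finger_force: 0.0
```

Run:
```python
from h import *
from m1 import rects
ctrl.capture('wrist')
im,d,c=grab('wrist','wrist3'); P=cloud(d,c); z=P[...,2]
rects(P,abs(z-.06)<.006,'W blk',300)
go(.4375,.1125,.029,52.8)
```

```text
W blk [ 425    0   51  216 2064] z 0.0603 rect mm [557.6 106.2] [119.8   2.5] 48.4
W blk [ 234  160   83  123 7517] z 0.0598 rect mm [436.9 112.8] [81.1 50.1] 52.8
shift [ 0.0026 -0.0064  0.0932] turn -0.39 heading 52.41 tcp [0.4409 0.1065 0.1222]
```

View pics/wrist3.png

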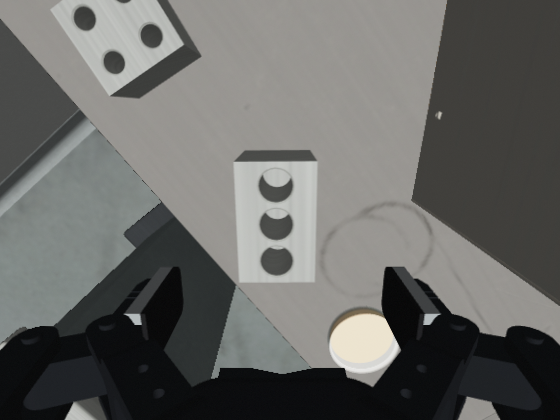

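The wrist view shows the oblong block at (276,220), lined up with the fingers. The square block is at the upper left, the dish at (365,340) is clear, and the centrifuge is on the right. The block centre measures (0.437, 0.113), so I descend.

Call:
jog_arm:
  deltas:
    - [1,[0.001,-0.006,0.02],0]
    - [1,[0.002,-0.007,0.05],0]
    - [1,[0.002,-0.007,0.08],0]
    - [1,[0.002,-0.007,0.093],0]
    - [1,[0.002,-0.007,0.093],0]

```text
clock: 2.9
tcp_pos: [0.437, 0.1125, 0.0293]
ee_rot: [2.818, 1.387, 0.002]
ft_force: [0.0, 0.8, -0.0]
finger_gap: 0.0855
finger_force: 0.0
```

Call:
jog_arm:
  deltas:
    - [0.4,[0,0,0],0]
    - [0,[0,0,0],0]
    - [0,[0,0,0],0]
    - [0,[0,0,0],0]
    - [0,[0,0,0],0]
  newtons: 70

```text
clock: 3.52
tcp_pos: [0.4377, 0.1128, 0.0299]
ee_rot: [2.817, 1.388, 0.004]
ft_force: [-0.7, -0.7, 7.2]
finger_gap: 0.0488
finger_force: 74.2
```

Call:
jog_arm:
  deltas:
    - [0,[0,0,-0.02],0]
    - [0,[0,0,-0.06],0]
    - [0,[-0.01,0,-0.1],0]
    - [0,[-0.05,0,-0.1],0]
    - [0,[-0.1,0,-0.1],0]

```text
clock: 4.15
tcp_pos: [0.3744, 0.0332, 0.1286]
ee_rot: [2.816, 1.392, 0.0]
ft_force: [0.3, -1.1, -4.3]
finger_gap: 0.0488
finger_force: 74.1
```

Run:
```python
from h import *
ctrl.capture('wrist')
go(.40,-.16,.13,90); go(.49,-.30,.11,103.3)
s=ctrl.observe(); print(s['ft_force'],s['finger_gap'],s['finger_force'])
```

```text
shift [-0.1329  0.1396 -0.0029] turn -37.58 heading 52.42 tcp [0.3704 0.0304 0.1268]
shift [-0.1888  0.2964  0.017 ] turn -50.88 heading 52.42 tcp [0.3704 0.0304 0.1268]
[ 0.71628315 -1.11335552 -7.27000584] 0.04921280723083643 73.84374618530273
```

Call:
jog_arm:
  deltas:
    - [0,[-0.034,0.035,0],-8]
    - [0,[-0.068,0.071,0],-17]
    - [0,[-0.102,0.107,0],-26]
    - [0,[-0.133,0.14,0],-35]
    - [0,[-0.145,0.165,0],-43]

```text
clock: 4.82
tcp_pos: [0.4171, -0.1835, 0.1278]
ee_rot: [-2.11, -2.326, 0.0]
ft_force: [-0.1, -0.0, -4.9]
finger_gap: 0.049
finger_force: 74.3
```

Run:
```python
from h import *
from m1 import rects
ctrl.capture('wrist')
go(.49,-.29,.11,103.3)
for n in('wrist','side','scene'):
    im,d,c=grab(n,n+'4'); P=cloud(d,c); z=P[...,2]; x=P[...,0]; y=P[...,1]
    r=(x>.38)&(x<.62)&(y<-.13)&(y>-.4)
    rects(P,r&(abs(z-.036)<.005),n+' fence',80)
    rects(P,r&(abs(z-.012)<.004),n+' plate',80)
```

```text
shift [-0.1106  0.0604  0.019 ] turn -7.57 heading 95.73 tcp [ 0.4188 -0.186   0.1286]
wrist fence [ 352  237   84   30 1744] z 0.0357 rect mm [ 505.7 -206.7] [63.3 16.7] 12.9
wrist fence [ 439  245   24   66 1367] z 0.0355 rect mm [ 555.3 -225.2] [16.9 54.7] 12.9
wrist plate [353 221  98  20 818] z 0.0115 rect mm [ 517.8 -198.1] [79.9 13.3] 9.2
wrist plate [ 359  259   74   58 2466] z 0.0117 rect mm [ 523.9 -252. ] [60.3 56.7] 12.8
wrist plate [345 340   6  32 106] z 0.0117 rect mm [ 492.8 -320.7] [ 4.5 34.3] 6.2
side fence [241 236  36  11 178] z 0.0341 rect mm [ 495.1 -211.8] [84.2 23. ] 12.3
side fence [279 237  23  39 276] z 0.0344 rect mm [ 564.4 -265.3] [ 17.2 138.5] 13.4
side plate [ 233  243   70   52 2071] z 0.0111 rect mm [ 510.6 -276.7] [129.9 151.2] 13.3
```

```bash
python3 -c "
from h import *
go(.5194,-.2687,.09,103.1)"
```

```text
shift [-0.0965  0.0939  0.0373] turn -7.74 heading 95.36 tcp [ 0.4169 -0.1814  0.1276]
```

Call:
jog_arm:
  deltas:
    - [0,[-0.03,0.03,0],-3]
    - [0,[-0.06,0.06,0],-6]
    - [0,[-0.094,0.094,0.01],-7.6]
    - [0,[-0.094,0.094,0.03],-7.6]
    - [0,[-0.094,0.094,0.037],-7.6]

```text
clock: 5.65
tcp_pos: [0.5183, -0.2641, 0.0887]
ee_rot: [-1.95, -2.455, -0.0]
ft_force: [-0.9, -0.5, -4.0]
finger_gap: 0.0492
finger_force: 74.9
```

Call:
jog_arm:
  deltas:
    - [0,[0,0,0.01],0]
    - [0,[0,0,0.02],0]
    - [0,[0,0,0.02],0]
    - [0,[0,0,0.02],0]
    - [0,[0,0,0.02],0]

```text
clock: 6.28
tcp_pos: [0.5205, -0.2668, 0.0719]
ee_rot: [1.954, 2.459, 0.0]
ft_force: [-0.0, 0.3, -4.8]
finger_gap: 0.0487
finger_force: 74.9
```

Run:
```python
from h import *
from m1 import rects
for i in range(4): ctrl.capture('wrist'); go(.5194,-.2687,.042,103.1)
print(ctrl.observe()['ft_force'],ctrl.observe()['wrist_torque'])
for n in('wrist','side','scene'):
    im,d,c=grab(n,n+'5'); P=cloud(d,c); z=P[...,2]; x=P[...,0]; y=P[...,1]
    r=(x>.38)&(x<.62)&(y<-.13)&(y>-.4)
    rects(P,r&(abs(z-.036)<.003),n+' fence',80)
    rects(P,r&(abs(z-.09)<.008),n+' block',80)
```

```text
shift [-0.0016 -0.0015  0.0299] turn -0.04 heading 103.06 tcp [ 0.5205 -0.2668  0.0719]
shift [-0.0017 -0.0014  0.0297] turn -0.05 heading 103.05 tcp [ 0.5204 -0.2667  0.0717]
shift [-0.0017 -0.0014  0.0296] turn -0.04 heading 103.06 tcp [ 0.5203 -0.2667  0.0716]
shift [-0.0018 -0.0013  0.0296] turn -0.04 heading 103.06 tcp [ 0.5203 -0.2666  0.0716]
[ 0.15210673  0.62124389 -4.57557035] [ 0.01886003 -0.00013146 -0.02879431]
wrist fence [ 176  118  166   32 5022] z 0.0358 rect mm [ 495.  -209.3] [84.8 15.8] 13.1
wrist fence [ 347  138   34  133 3235] z 0.0358 rect mm [ 557.8 -235.1] [16.4 74.6] 13.4
wrist block [ 213  195  138   13 1427] z 0.0906 rect mm [ 511.5 -227.2] [49.8  1. ] 13.1
wrist block [ 253  235   58   38 1007] z 0.0908 rect mm [ 516.1 -246.9] [21.1 12.1] 15.2
wrist block [350 259  31  30 386] z 0.0915 rect mm [ 549.7 -248.9] [ 3.1 12.9] 75.0
wrist block [182 260  32  29 387] z 0.0916 rect mm [ 486.9 -263.8] [12.6  2.9] 42.8
wrist block [ 256  295   53   36 1104] z 0.0908 rect mm [ 521.9 -271.7] [20.6 11.2] 13.1
wrist block [257 347  51  27 946] z 0.0896 rect mm [ 528.  -296.5] [20.6 11. ] 16.1
side fence [285 240  17  36 179] z 0.0348 rect mm [ 566.6 -274.8] [ 16.3 119.4] 13.4
side block [253 238  33  16 186] z 0.09 rect mm [ 513.8 -300. ] [30.4 75.8] 69.5
```

View pics/wrist5.png

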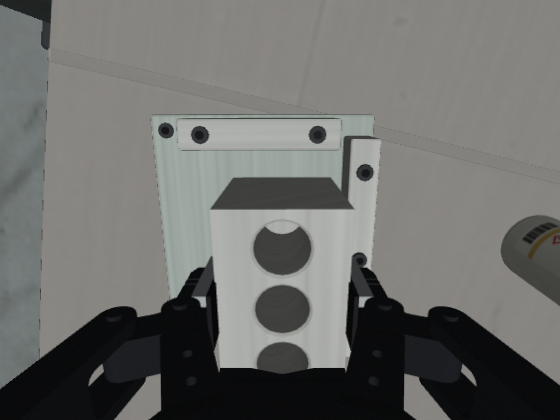

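The wrist view shows the held block with its wells at (282,245–360), square to the plate. The gap to the short fence is about 13 mm at (260,165), and to the long fence about 10 mm at (350,200). Both agree with the numbers, so I lower it.

Call:
jog_arm:
  deltas:
    - [0,[0,0,0.01],0]
    - [0,[0,0,0.02],0]
    - [0,[0,0,0.026],0]
    - [0,[0,0,0.028],0]
    - [0,[0,0,0.029],0]

```text
clock: 7.25
tcp_pos: [0.5202, -0.2666, 0.0422]
ee_rot: [1.954, 2.46, 0.0]
ft_force: [-0.0, -0.3, -5.1]
finger_gap: 0.0487
finger_force: 75.0
```

Call:
jog_arm:
  deltas:
    - [0,[0,0,0.0003],0]
    - [0,[0,0,0.0006],0]
    - [0,[0,0,0.001],0]
    - [0,[0,0,0.001],0]
    - [0,[0,0,0.001],0]

```text
clock: 7.88
tcp_pos: [0.5204, -0.2668, 0.042]
ee_rot: [1.954, 2.459, -0.0]
ft_force: [-2.7, 0.7, 3.6]
finger_gap: 0.0491
finger_force: 75.9
```

Call:
jog_arm:
  deltas:
    - [0,[0,0,-0.0004],0]
    - [0,[0.003,0.002,-0.0004],0]
    - [0,[0.006,0.004,-0.0004],0]
    - [0,[0.009,0.006,-0.0004],0]
    - [0,[0.011,0.008,-0.0004],0]

```text
clock: 8.5
tcp_pos: [0.5257, -0.2542, 0.042]
ee_rot: [1.954, 2.459, -0.001]
ft_force: [-1.5, -3.9, 2.4]
finger_gap: 0.0491
finger_force: 75.7
```

Call:
jog_arm:
  deltas:
    - [0,[0.0005,0,0],0]
    - [0,[0.001,0,0],0]
    - [0,[0.0015,0,0],0]
    - [0,[0.002,0,0],0]
    - [0,[0.002,0,0],0]

```text
clock: 9.12
tcp_pos: [0.5254, -0.2523, 0.042]
ee_rot: [1.954, 2.459, 0.001]
ft_force: [1.6, -3.2, 2.7]
finger_gap: 0.0487
finger_force: 75.8
```

Call:
jog_arm:
  deltas:
    - [0,[0.0005,0,0],0]
    - [0,[0.001,0,0],0]
    - [0,[0.0015,0,0],0]
    - [0,[0.0015,0,0],0]
    - [0,[0.0015,0,0],0]

```text
clock: 9.75
tcp_pos: [0.5253, -0.252, 0.0422]
ee_rot: [1.952, 2.457, -0.002]
ft_force: [2.4, -7.4, 0.0]
finger_gap: 0.0491
finger_force: 75.6
```

Call:
jog_arm:
  deltas:
    - [0,[0,0.0005,0],0]
    - [0,[0,0.001,0],0]
    - [0,[0,0.0015,0],0]
    - [0,[0,0.002,0],0]
    - [0,[0,0.002,0],0]

```text
clock: 10.38
tcp_pos: [0.5256, -0.252, 0.0422]
ee_rot: [-1.953, -2.461, 0.006]
ft_force: [-4.9, -9.3, 6.0]
finger_gap: 0.049
finger_force: 76.1
```

Call:
jog_arm:
  deltas:
    - [0,[0,0.0005,0],0]
    - [0,[0,0.001,0],0]
    - [0,[0,0.0015,0],0]
    - [0,[0,0.002,0],0]
    - [0,[0,0.002,0],0]

```text
clock: 11.0
tcp_pos: [0.5268, -0.2517, 0.0422]
ee_rot: [-1.951, -2.46, 0.009]
ft_force: [-7.6, -11.1, 7.6]
finger_gap: 0.0491
finger_force: 76.3
```

```bash
cat > st.py <<'E'
from h import *
ctrl.capture('wrist')
s=ctrl.observe(); a=np.radians(13.1); ex=np.array([np.cos(a),np.sin(a)]); ey=np.array([-ex[1],ex[0]])
p=s['tcp_pos'][:2]*1000; f=s['ft_force']
print('u,v',p@ex,p@ey,'fu,fv,fz',f[:2]@ex,f[:2]@ey,f[2],'torque',s['wrist_torque'],'clock',s['clock'])
go(*s['tcp_pos'],103.1)
E
python3 st.py
```

```text
u,v 456.0067504371458 -364.5313318746952 fu,fv,fz -9.895646523095133 -8.450576057523936 8.332365574043939 torque [-1.61184348  1.46633856  0.12958439] clock 11.05
shift [0. 0. 0.] turn 0.07 heading 103.17 tcp [ 0.5268 -0.2517  0.0421]
```

Call:
jog_arm:
  deltas:
    - [0,[0,0.0005,0],0]
    - [0,[0,0.001,0],0]
    - [0,[0,0.0015,0],0]
    - [0,[0,0.002,0],0]
    - [0,[0,0.002,0],0]

```text
clock: 11.68
tcp_pos: [0.5277, -0.2515, 0.0422]
ee_rot: [-1.95, -2.458, 0.011]
ft_force: [-12.8, -10.5, 10.7]
finger_gap: 0.0487
finger_force: 76.9
```

```bash
python3 st.py
```

```text
u,v 456.9673056702963 -364.50233794311754 fu,fv,fz -14.474641321026464 -7.806088312584244 10.612023110343932 torque [-1.72935421  2.20897193  0.07398989] clock 11.725
shift [0. 0. 0.] turn 0.07 heading 103.17 tcp [ 0.5277 -0.2514  0.0422]
```

Call:
jog_arm:
  deltas:
    - [0,[0,0.001,-0.0003],0]
    - [0,[0.0005,0.002,-0.0005],0]
    - [0,[0.0005,0.002,-0.0005],0]
    - [0,[0.0005,0.002,-0.0005],0]
    - [0,[0.0005,0.002,-0.0005],0]

```text
clock: 12.35
tcp_pos: [0.5278, -0.2514, 0.0423]
ee_rot: [-1.948, -2.456, 0.016]
ft_force: [-19.1, -15.6, 12.2]
finger_gap: 0.0493
finger_force: 77.0
```

```bash
python3 st.py
python3 - <<'E'
from h import *
from m1 import rects
im,d,c=grab('wrist','wrist6'); P=cloud(d,c); z=P[...,2]; x=P[...,0]; y=P[...,1]
r=(x>.38)&(x<.62)&(y<-.13)&(y>-.4)
rects(P,r&(abs(z-.036)<.003),' fence',80)
rects(P,r&(abs(z-.072)<.005),' block',80)
cv2.imwrite('pics/w6c.png',cv2.resize(im[90:390,150:430,::-1],None,fx=2,fy=2,interpolation=cv2.INTER_CUBIC))
E
```

```text
u,v 457.1030245922704 -364.45353242844385 fu,fv,fz -20.720744665734465 -10.666444817390278 12.779352078045816 torque [-2.43980349  3.26467536 -0.22426439] clock 12.4
shift [0. 0. 0.] turn 0.06 heading 103.16 tcp [ 0.5278 -0.2514  0.0423]
 fence [ 135  150  238  118 8955] z 0.0358 rect mm [ 512.2 -211.8] [ 44.3 118.3] 81.8
 fence [260 228  43  16 198] z 0.036 rect mm [ 523.8 -234.3] [19.1  6.5] 12.6
 fence [269 286  24   7 103] z 0.0369 rect mm [ 529.7 -260.9] [11.   2.5] 13.9
 fence [345 336   6  36 116] z 0.0357 rect mm [ 572.5 -290.8] [ 2.8 21.6] 15.0
 block [  177   205   211   166 17808] z 0.072 rect mm [ 527.5 -246.5] [76.  72.1] 13.5
```

View pics/w6c.png

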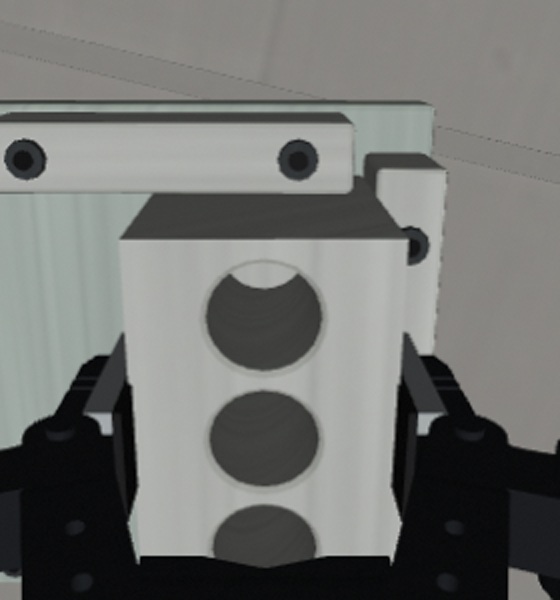

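The crop shows the block tucked into the corner: its front face is at the short fence (row ~192) and its right side at the long fence (column ~395). The u direction is stiff (0.14 mm of motion for 6 N), so the long fence is in contact. Next I test the short fence with a bit more push along x.

Call:
jog_arm:
  deltas:
    - [0,[0.0005,0,0],0]
    - [0,[0.001,0,0],0]
    - [0,[0.0015,0,0],0]
    - [0,[0.002,0,0],0]
    - [0,[0.002,0,0],0]

```text
clock: 13.08
tcp_pos: [0.5278, -0.2514, 0.0424]
ee_rot: [-1.95, -2.459, 0.019]
ft_force: [-16.1, -22.9, 7.2]
finger_gap: 0.049
finger_force: 76.3
```

```bash
python3 st.py
```

```text
u,v 457.12621727405747 -364.4802524155636 fu,fv,fz -21.191639915020346 -17.985824212992494 7.254057885713463 torque [-3.42957828  3.13142568 -0.16143622] clock 13.125
shift [0. 0. 0.] turn 0.06 heading 103.16 tcp [ 0.5278 -0.2514  0.0424]
```

Call:
jog_arm:
  deltas:
    - [0,[0.0005,0,0],0]
    - [0,[0.001,0,0],0]
    - [0,[0.001,0,0],0]
    - [0,[0.001,0,0],0]
    - [0,[0.001,0,0],0]

```text
clock: 13.75
tcp_pos: [0.5278, -0.2513, 0.0425]
ee_rot: [-1.951, -2.461, 0.02]
ft_force: [-15.0, -25.2, 5.1]
finger_gap: 0.0495
finger_force: 76.2
```

```bash
python3 st.py; python3 -c "
from h import *
s=ctrl.observe(); print(Rn.from_rotvec(s['ee_rot']).as_matrix()[:,2],s['finger_force'],s['finger_gap'],abs(s['qd']).max())
im,d,c=grab('wrist','w7'); P=cloud(d,c); m=(abs(P[...,2]-.072)<.006); m[:205]=0;m[360:]=0;m[:,:215]=0;m[:,345:]=0
q=P[m]; A=np.c_[q[:,:2],np.ones(len(q))]; k=np.linalg.lstsq(A,q[:,2],rcond=None)[0]; print('top slope',k[:2],np.median(q[:,2]),len(q))"
```

```text
u,v 457.1452382099074 -364.41243252321266 fu,fv,fz -20.730813607503826 -21.34068378390387 5.122161700989866 torque [-3.97198246  3.0211791  -0.12567494] clock 13.8
shift [0. 0. 0.] turn 0.07 heading 103.17 tcp [ 0.5278 -0.2513  0.0425]
[-0.00879635 -0.00955871 -0.99991562] 76.1573052406311 0.04912750247969903 0.002824118188730319
top slope [-0.01404347 -0.01459316] 0.07208599325729205 15667
```

```bash
python3 -c "
from plant import ctrl
print(ctrl.sign_off())"
```

```text
the job is handed in; nothing more can be done
None
```

I handed the job in with the oblong block flat on the plate in the corner, still gripped at about 76 N and pushed about 21 N towards each fence (wrist-sensor readings); the sign-off returned no verdict.

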